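# Roll two guide rollers along a test plate and scrap the one that wobbles

### The arm

A 6-joint arm with a two-finger parallel gripper is mounted at the origin on a cart in front of the work surface, level with it; the furniture and walls round the work are solid. World frame = base frame: x ahead of the robot, y to its left, z up, the work surface at z = 0. Lengths are in m, angles in rad, forces in N, time in s.
With the tool pointing down it reaches from about 0.225 to 0.875 m from the base axis. Payload 3.4 kg.
Tool frame: the origin (TCP) lies on the mounting face of the last link; the fingertips stand 173 mm ahead of it and the grasp point (between the pads) lies 155 mm ahead of it; z points along the fingers, y is the line along which they close (so a half turn about z gives the same grasp; the last joint's range is limited). The gripper opens to 85 mm and grips with 20 to 120 N. Pads are 22 mm wide; open, the fingers measure 114 mm over their backs; the gripper's body (76 mm by 85 mm) begins 54 mm behind the grasp point. The pads swing forward as they close: fully open they stand 13 mm farther back than shut.
Start: joints at [-1.289, 0.276, 1.505, -0, 1.361, -0.121], TCP at [0.225, -0.529, 0.405] pointing down, gripper open.
Joint ranges: [-2.89, 2.89], [-0.75, 2.08], [0.22, 2.7], [-1.18, 4.32], [0.11, 2.71], [-2.7, 2.7]. Speed limits (rad/s): [2.57, 2.57, 3.14, 3.14, 3.14, 3.14].

### API

Orientations are given as [roll, pitch, yaw] about the fixed x, y, z axes, in that order (R = Rz(yaw) Ry(pitch) Rx(roll)).
In Python, from bench import robot, cams, look_for gives the robot as it stands.
- The arm moves only by the shell command python3 -m handwheel 'ROWS' [FORCE]. ROWS is JSON, a list of rows, each a list of 7 numbers: the gripper's target within -1 to 1 (fully open at 1, half-way at 0, shut at -1), then the shift along the world's x, y, z in m, then the turn, a rotation vector about the world's x, y, z in rad. In form: [[claw, x, y, z, wx, wy, wz], ...]. A call has 1 to 8 rows; each row is the pose to reach, as a shift and turn from the pose commanded when the call began; what a row does not reach only later rows make up. A row lasts 1/12 s, in which the tool goes at most 41.7 mm and 7.16 degrees, less where a joint would pass 70% of its speed; a pose out of reach is approached as far as the arm can. A call with a gripper value outside its range is refused whole. The fingers move at their own pace and stop on an object; FORCE is the grip in N (left out, the last holds). Time passes only in rows, so rows that repeat a pose let the fingers close. It gives the time, the measured TCP pose, the force, the opening and the grip force at its end, in the units of the state.
- robot.sense(): the state, without advancing time (a new reading comes with each control period).
- cams.capture(name): name is "scene" or "top" or "wrist"; returns the picture (480x640x3 uint8, red, green, blue); there is no depth.
- cams.camera_params(name): a dict with "fovy" (degrees; the focal length in pixels is half the picture's height over the tangent of half this angle, whatever the lens; pixels are square), "cx", "cy" (the principal point, pixels), "camera_from_world" (4x4, takes a point from world to camera coordinates); the wrist camera has in their place "tool_from_camera" (4x4, takes a point from camera to tool coordinates, whose origin is the TCP and whose axes are the flange's). Camera axes: x right, y down, z forward; pixel columns grow to the right and rows downward; lengths in m; the calibration is good to about 2 mm. A picture is of the moment at which its call begins: read the wrist's pose just before it. camera_params takes no time and is no camera call.
- robot.sign_off(): hands the job in; it is judged then, once.
Trained networks look in the newest picture that a camera, given by its name, has taken for a name from the list of things; names that differ only in an ending like _2 or _b are one class to them, and where a whole thing is asked for, a point or a joint stands for the part that bears it (a point fixed in the world has none). Each returns a list of dicts, best first, with "score" (0 to 1); they miss things now and then, are a little off and sometimes report something else, mostly with a low value. They report only what shows in the picture. A call takes as long as a camera call.
- look_for(name, camera): "centre" ([x, y, z] in m, in world coordinates, good to about 4 mm: the middle of the surface that is visible of it).
The state is a dict: "time_s": time; "qpos": joint angles; "dq": joint speeds; "effort": joint torques, N m; "position": TCP position; "tool_rot": TCP orientation; "ft_force": force on the tool from outside, world axes, zero at the start; "moment": the same for the moment, N m; "opening": finger opening in m; "finger_force": force on a finger pad.
Only numpy, scipy, OpenCV 4.12 (cv2) and the standard library are available. Lean on these libraries where they do the work, as an engineer would, in place of code of your own. Each camera call takes 0.05 s, during which the arm holds its last target. There are 200 camera calls.

### The job

Two guide rollers lie on the flat test plate, and one of them has a collar that was pressed on off-centre, so that it wobbles. Roll each of them along the plate, at least half a turn, towards the blue fence at its left end to see which one wobbles; leave the true one lying on the plate against the fence without ever lifting it off the plate, and, once you have rolled it, lay the wobbly one in the red scrap tray. Leave the other things where they are.

Things in the scene. Friction and masses are not known exactly. Their poses are not given: they have to be found in the camera images.
- roller_a: guide roller, 120 mm long, about 200 g, lying across the plate: 16 mm aluminium shaft with an orange collar (26 mm across, 12 mm wide, centred 49 mm from the middle) on each end and a 10 mm journal beyond it. It rolls on its collars, 82 mm a turn. Origin midway between the collars' centres (13 mm above the plate); own x along it, y and z turn as it rolls.
- roller_b: the other guide roller, made as roller_a. One of the two is true; on the other the shaft sits 3.5 mm off the centre of one collar, so that as it rolls that end of its shaft rises and falls by 7 mm a turn. Which name and which place has the bad one is not told.
- roller_a_near_end (a point): centre of the tip of roller_a's journal at its own -x end, on the shaft line; 13 mm above the plate throughout on a true roller
- roller_a_far_end (a point): the same at its own +x end
- roller_b_near_end (a point): centre of the tip of roller_b's journal at its own -x end, on the shaft line; 13 mm above the plate throughout on a true roller
- roller_b_far_end (a point): the same at its own +x end
- test_plate: level dark steel plate fixed to the bench, 124 (x) by 250 (y) by 12 mm thick; origin under its centre, y points to the fence (the robot's left). Blue fence across the +y end, 9 mm high above the plate, inner face at y = 113 mm; at the -y end a blue lip 6 mm thick, 4 mm high. Long sides open. A wooden crate 82 mm high stands close beyond its +x side.
- fence_foot (a point): middle of the fence's inner face, at the plate's upper surface; axes as the plate's. A roller that touches the fence has its axis 13 mm from here.
- scrap_tray: red open tray fixed to the bench just right of the plate, 150 mm (its x) by 84 mm (its y), walls 4 mm thick and 16 mm high, floor 4 mm thick; origin under its centre
- screw_tin: bystander: green tin with white lid, 68 mm across, 44 mm high, standing on the crate; origin under its centre
- masking_tape: bystander: roll of tan masking tape lying flat, 92 mm across, 25 mm high; origin under its centre
- switch_box: bystander: small white carton, 45 x 50 x 34 mm high, standing on the crate near its front edge; origin under its centre

How it is judged:
On the way:
1. the wobbly roller turns on the plate, more than 3 cm from where it started (distance of roller_b from where it was at the start of the episode above 0.03 m and angular speed of roller_b above 0.4 rad/s and contact force between roller_b and test_plate above 0.1 N and z of roller_b in the frame of fence_foot between 0.008 and 0.018 m), for 0.02 s.
At the end, for the whole second after the job is handed in: The true roller lies at rest on the plate, across it (within 0.25 rad), its axis within 30 mm of the fence's inner face (touching is 13 mm); the wobbly roller lies level and at rest on the floor of the scrap tray (y of roller_a in the frame of fence_foot between -0.03 and 0 m and z of roller_a in the frame of fence_foot between 0.008 and 0.018 m and x of roller_a in the frame of fence_foot between -0.05 and 0.05 m and angle between the x axis of roller_a and the x axis of test_plate, either way round below 0.25 rad and x of roller_b in the frame of scrap_tray between -0.07 and 0.07 m and y of roller_b in the frame of scrap_tray between -0.038 and 0.038 m and z of roller_b in the frame of scrap_tray between 0.011 and 0.023 m and linear speed of each of roller_a, roller_b below 0.02 m/s and angle between roller_b's own x axis and vertical above 1.4 rad).
It fails at once if the true roller is lifted off the plate by more than 15 mm or falls off it (z of roller_a in the frame of fence_foot above 0.028 m or z of roller_a in the frame of fence_foot below 0 m).
It fails at once if a bystander is shifted by more than 2 cm (distance of any of screw_tin, masking_tape, switch_box from where it was at the start of the episode above 0.02 m).
It also fails if it takes over 64 s, if anything falls off the work surface, if the arm or the gripper's body presses on something with over 40 N, if the wrist force passes 120 N, or if a joint passes its speed limit or range.

## Working session

There is one attempt and no reset: what is moved stays moved. The work goes in short steps, Python scripts to look and compute and a shell command to move; the robot and the scene stay as the last step left them, time stands still between calls to the robot, and variables do not carry over. Pictures are saved under pics/ and viewed, at most 14 in all, crops included, and the job is handed in when it is done.

```bash
mkdir -p pics; ls
python3 - <<'E'
from bench import robot,cams,look_for
import cv2
s=robot.sense();print({k:s[k] for k in('time_s','position','tool_rot','opening')})
for c in('scene','top'):
    im=cams.capture(c);cv2.imwrite(f'pics/{c}0.png',im[:,:,::-1])
    for n in('roller_a','roller_a_near_end','roller_a_far_end','test_plate','scrap_tray','screw_tin','masking_tape','switch_box'):
        print(c,n,[([round(float(v),3) for v in d['centre']],round(float(d['score']),2)) for d in look_for(n,c)][:4])
print(robot.sense()['time_s'])
E
```

```text
pics
{'time_s': 0.0, 'position': array([ 0.225326  , -0.52877982,  0.40382825]), 'tool_rot': array([-3.13973859e+00, -2.12787413e-04,  4.02813239e-01]), 'opening': 0.08530092057340774}
scene roller_a [([0.403, 0.25, 0.031], 0.69)]
scene roller_a_near_end [([0.4, 0.246, 0.029], 0.59)]
scene roller_a_far_end [([0.4, 0.253, 0.031], 0.65)]
scene test_plate [([0.401, 0.289, 0.013], 0.72), ([0.55, -0.08, 0.02], 0.32)]
scene scrap_tray [([0.48, 0.028, 0.0], 0.77)]
scene screw_tin [([0.575, 0.237, 0.119], 0.92)]
scene masking_tape [([0.548, -0.084, 0.021], 0.83), ([0.478, 0.026, 0.003], 0.35)]
scene switch_box [([0.514, 0.166, 0.108], 0.56), ([0.555, -0.082, 0.022], 0.42)]
top roller_a [([0.418, 0.17, 0.031], 0.97), ([0.41, 0.243, 0.032], 0.57)]
top roller_a_near_end [([0.411, 0.243, 0.035], 0.61)]
top roller_a_far_end [([0.411, 0.25, 0.032], 0.94)]
top test_plate [([0.413, 0.267, 0.009], 0.61), ([0.596, 0.228, 0.127], 0.4)]
top scrap_tray []
top screw_tin [([0.596, 0.225, 0.125], 0.87)]
top masking_tape [([0.55, -0.099, 0.032], 0.92)]
top switch_box [([0.525, 0.158, 0.119], 0.83), ([0.418, 0.169, 0.034], 0.73)]
0.9
```

View pics/top0.png

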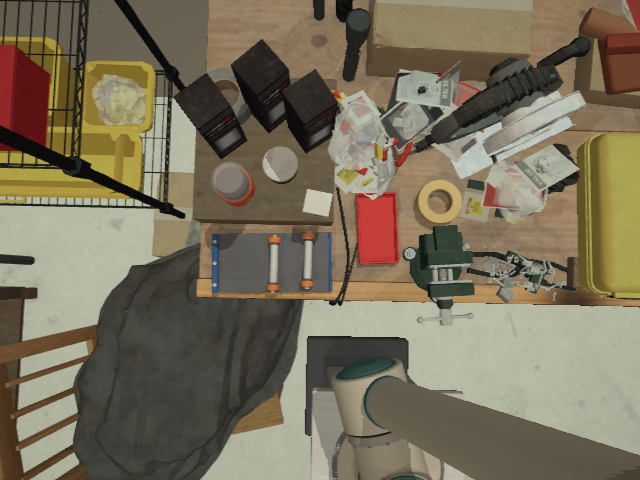

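View pics/scene0.png

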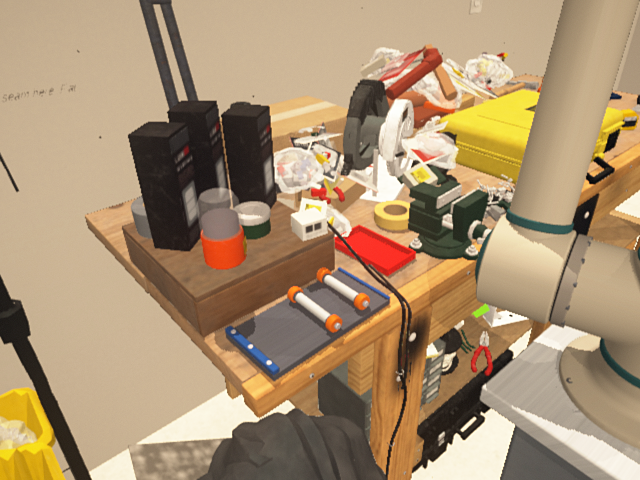

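The top view shows the plate from col 213 (fence) to 331 (lip). The rollers lie across it at cols 274 (front) and 308 (rear), with collars at rows about 240 and 285. The tray is at (377,228), with the crate on the +x side. Next I'll work out the geometry from the pixels.

```bash
cat > h.py <<'E'
from bench import robot,cams,look_for
import cv2,numpy as np
from scipy.spatial.transform import Rotation as R
def cw(c,s=None):
    p=cams.camera_params(c)
    if 'camera_from_world' in p: return np.linalg.inv(np.array(p['camera_from_world'])),p
    s=s or robot.sense();T=np.eye(4);T[:3,:3]=R.from_euler('xyz',s['tool_rot']).as_matrix();T[:3,3]=s['position']
    return T@np.array(p['tool_from_camera']),p
def px2w(c,u,v,z,s=None):
    W,p=cw(c,s);f=240/np.tan(np.radians(p['fovy']/2))
    d=W[:3,:3]@[(u-p['cx'])/f,(v-p['cy'])/f,1];o=W[:3,3]
    return np.round(o+d*(z-o[2])/d[2],4)
def blobs(im,lo,hi,amin=15):
    m=cv2.inRange(cv2.cvtColor(im,cv2.COLOR_RGB2HSV),lo,hi)
    n,l,st,ce=cv2.connectedComponentsWithStats(m)
    return [(st[i],ce[i]) for i in range(1,n) if st[i][4]>=amin]
E
python3 - <<'E'
from h import *
im=cv2.imread('pics/top0.png')[:,:,::-1].copy()
for n,lo,hi,z in(('orange',(5,150,120),(18,255,255),.025),('blue',(100,120,60),(125,255,255),.018),('red',(0,180,120),(4,255,255),.01)):
    for st,ce in blobs(im,lo,hi):
        if 190<ce[0]<420 and 185<ce[1]<300: print(n,st,ce.round(1),px2w('top',*ce,z))
for n,(u,v),z in(('crate edge',(250,222),.082),('plate tl',(213,233),.012),('plate br',(331,292),.012),('bl',(212,294),.012)):print(n,px2w('top',u,v,z))
print(cams.camera_params('wrist'))
E
```

```text
orange [220 195  29  10  57] [234.5 200.7] [0.5425 0.3291 0.025 ]
orange [303 233  11   6  64] [308.  235.6] [0.4728 0.1736 0.025 ]
orange [269 237  12   6  68] [274.4 239.4] [0.4632 0.2433 0.025 ]
orange [301 281  12   6  64] [306.7 283.2] [0.374 0.174 0.025]
orange [267 284  12   6  63] [272.4 286.8] [0.3649 0.2447 0.025 ]
blue [329 233   3  58  98] [329.6 258. ] [0.4273 0.1274 0.018 ]
blue [212 234   6  59 251] [215.1 263. ] [0.4117 0.3662 0.018 ]
red [ 356  192   42   72 2202] [377.2 230. ] [0.489  0.0275 0.01  ]
crate edge [0.4925 0.2878 0.082 ]
plate tl [0.4748 0.3741 0.012 ]
plate br [0.3565 0.1229 0.012 ]
bl [0.347  0.3714 0.012 ]
{'fovy': 61.230766805594705, 'cx': 324.80953660733144, 'cy': 246.0021570615289, 'tool_from_camera': array([[ 1.32714640e-03, -9.49074112e-01, -3.15050105e-01,
         8.15190858e-02],
       [ 9.99999022e-01,  1.39849600e-03, -4.16585161e-07,
        -2.34616657e-05],
       [ 4.40991683e-04, -3.15049796e-01,  9.49075040e-01,
         3.04300425e-02],
       [ 0.00000000e+00,  0.00000000e+00,  0.00000000e+00,
         1.00000000e+00]])}
```

```bash
python3 -m handwheel '[[0,0.08,0.29,0,0,0,0.48],[0,0.08,0.29,0,0,0,0.48],[0,0.08,0.29,0,0,0,0.48],[0,0.08,0.29,0,0,0,0.48],[0,0.08,0.29,0,0,0,0.48],[0,0.08,0.29,0,0,0,0.48],[0,0.08,0.29,0,0,0,0.48],[0,0.08,0.29,0,0,0,0.48]]' 30
python3 -m handwheel '[[0,0.08,0.29,0,0,0,0.48],[0,0.08,0.29,0,0,0,0.48],[0,0.08,0.29,0,0,0,0.48],[0,0.08,0.29,0,0,0,0.48],[0,0.08,0.29,0,0,0,0.48],[0,0.08,0.29,0,0,0,0.48],[0,0.08,0.29,0,0,0,0.48],[0,0.08,0.29,0,0,0,0.48]]'
```

```text
time_s: 1.57
position: [0.3052, -0.2337, 0.4047]
tool_rot: [-3.14, -0.003, 0.886]
ft_force: [-0.0, 1.1, -0.5]
opening: 0.0429
finger_force: 0.0
time_s: 2.23
position: [0.3863, 0.0556, 0.4051]
tool_rot: [3.14, -0.004, 1.369]
ft_force: [-0.2, -0.5, 0.4]
opening: 0.0426
finger_force: 0.0
```

```bash
python3 -m handwheel '[[0,0.028,0.16,-0.05,0,0,0.202],[0,0.028,0.16,-0.05,0,0,0.202],[0,0.028,0.16,-0.05,0,0,0.202],[0,0.028,0.16,-0.05,0,0,0.202],[0,0.028,0.16,-0.05,0,0,0.202],[0,0.028,0.16,-0.05,0,0,0.202],[0,0.028,0.16,-0.05,0,0,0.202]]'
cat >> h.py <<'E'
def wrist(name,z=.025,amin=60):
    s=robot.sense();im=cams.capture('wrist');cv2.imwrite(f'pics/{name}.png',im[:,:,::-1])
    for st,ce in blobs(im,(5,150,100),(18,255,255),amin): print('orange',st,ce.round(1),px2w('wrist',*ce,z,s))
    return s,im
E
python3 - <<'E'
from h import *
wrist('w0')
E
```

```text
time_s: 2.82
position: [0.4136, 0.2105, 0.3545]
tool_rot: [-3.141, 0.001, 1.566]
ft_force: [-0.3, 0.0, 0.5]
opening: 0.0426
finger_force: 0.0
orange [ 217    0   49  322 4646] [238.5 164. ] [0.3513 0.2552 0.025 ]
orange [ 522    0  118  135 8572] [572.1  65.3] [0.5817 0.3202 0.025 ]
orange [  22   52   87   93 2757] [ 63.4 107.5] [0.2318 0.2946 0.025 ]
orange [381 159  20  36 635] [391.  176.5] [0.4627 0.2457 0.025 ]
orange [263 250  19  33 542] [271.7 266. ] [0.3719 0.1755 0.025 ]
orange [389 251  19  33 563] [398.4 267.1] [0.472  0.1742 0.025 ]
orange [270 320  18  17  81] [279.5 328. ] [0.3759 0.1201 0.025 ]
orange [ 252  345   41  109 1516] [272.4 420.7] [0.3657 0.0251 0.025 ]
```

View pics/w0.png

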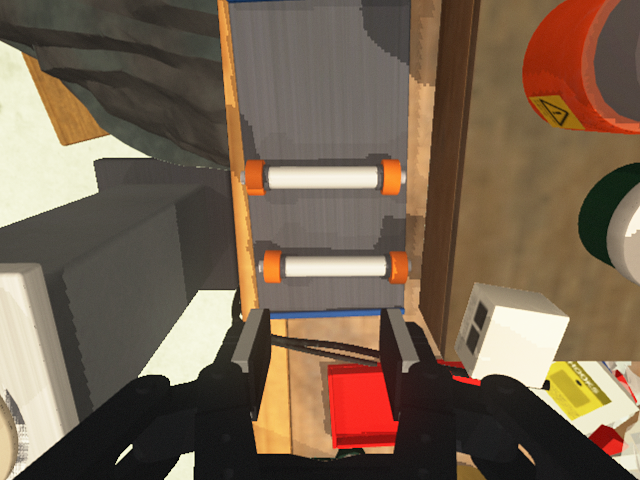

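The front roller's axis is at row 177 (y≈0.245) and the rear's at row 267 (y≈0.175). The fingers fit into the gap between them, so I'll descend at y=0.21 behind the front roller.

```bash
python3 -m handwheel '[[0,0,0,-0.04,0,0,0],[0,0,0,-0.08,0,0,0],[0,0,0,-0.11,0,0,0],[0,0,0,-0.14,0,0,0],[0,0,0,-0.155,0,0,0],[0,0,0,-0.168,0,0,0],[0,0,0,-0.168,0,0,0]]'
python3 - <<'E'
from h import *
wrist('w1')
E
```

```text
time_s: 3.45
position: [0.4129, 0.2089, 0.1852]
tool_rot: [-3.138, 0.002, 1.562]
ft_force: [-0.5, 0.6, -0.0]
opening: 0.0426
finger_force: 0.0
orange [104   0  14  58 258] [110.1  13.8] [0.3527 0.3166 0.025 ]
orange [121  29  12  44 108] [126.5  45.2] [0.356  0.3085 0.025 ]
orange [ 117   82   85  304 6534] [158.3 233.3] [0.3575 0.2516 0.025 ]
orange [   0   96   45   57 1216] [ 13.5 129.7] [0.3173 0.2852 0.025 ]
orange [ 446  211   56   78 2880] [476.2 247.8] [0.4641 0.2459 0.025 ]
orange [616 216  18  31 138] [622.9 232.7] [0.5122 0.2509 0.025 ]
orange [585 346   9  26  76] [589.3 357.3] [0.5106 0.2028 0.025 ]
orange [178 353  10  27  95] [182.5 364.7] [0.3595 0.2003 0.025 ]
orange [177 453  12  27 128] [181.6 467.3] [0.3532 0.1509 0.025 ]
```

View pics/w1.png

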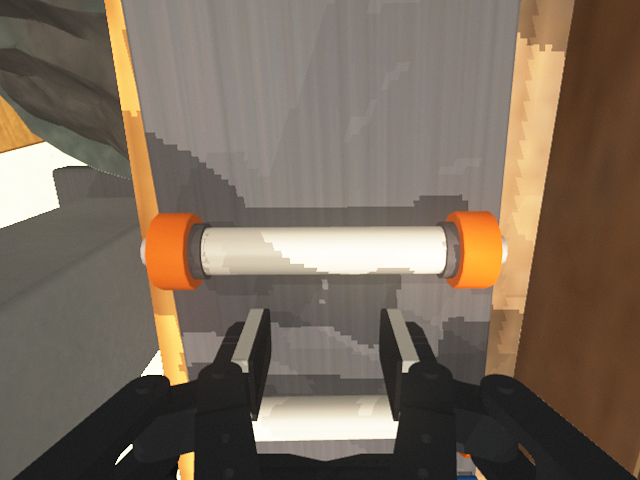

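The front roller's collars (rows 213–290 and 211–289) and its shaft (227–273) look centred sideways for now. I'll push it a quarter turn and compare.

```bash
python3 -m handwheel '[[0,0,0.008,0,0,0,0],[0,0,0.014,0,0,0,0],[0,0,0.018,0,0,0,0],[0,0,0.022,0,0,0,0],[0,0,0.026,0,0,0,0],[0,0,0.030,0,0,0,0],[0,0,0.034,0,0,0,0],[0,0,0.036,0,0,0,0]]'
cat >> h.py <<'E'
def ecc(im):
    # per-column vertical extents of orange collars, and of bright journal beyond them
    pass
E
python3 - <<'E'
from h import *
wrist('w2',amin=1000)
E
```

```text
time_s: 4.17
position: [0.4134, 0.2477, 0.1868]
tool_rot: [3.141, -0.0, 1.565]
ft_force: [-0.9, -0.1, 0.4]
opening: 0.0429
finger_force: 0.0
orange [ 103    0  103  386 6167] [156.2 239. ] [0.357  0.2881 0.025 ]
orange [ 587   54   53  267 5272] [619.2 185.1] [0.51   0.3058 0.025 ]
orange [   0  124   48   60 1380] [ 14.8 158.9] [0.3155 0.3151 0.025 ]
orange [ 437  257   53   73 1951] [463.7 287.1] [0.4632 0.2699 0.025 ]
orange [ 558  324   77  143 4659] [601.  394.8] [0.5213 0.224  0.025 ]
```

View pics/w2.png

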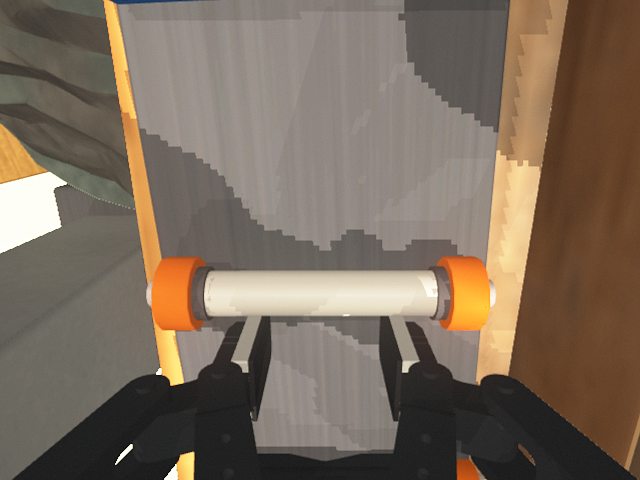

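After about 105° of roll, the collars (256–331 and 257–330) and the shaft (270–317) are still concentric at row 293.5. A 3.5 mm offset would show as about 10 px, so the front roller looks true. I'll roll it on to the fence.

```bash
python3 -m handwheel '[[0,0,0.005,0,0,0,0],[0,0,0.011,0,0,0,0],[0,0,0.017,0,0,0,0],[0,0,0.023,0,0,0,0],[0,0,0.029,0,0,0,0],[0,0,0.035,0,0,0,0],[0,0,0.040,0,0,0,0],[0,0,0.043,0,0,0,0]]'
python3 -m handwheel '[[0,0,0.005,0,0,0,0],[0,0,0.010,0,0,0,0],[0,0,0.015,0,0,0,0],[0,0,0.020,0,0,0,0],[0,0,0.025,0,0,0,0],[0,0,0.029,0,0,0,0],[0,0,0.031,0,0,0,0],[0,0,0.031,0,0,0,0]]'
python3 - <<'E'
from h import *
wrist('w3',amin=1000)
E
```

```text
time_s: 4.88
position: [0.4134, 0.2908, 0.1867]
tool_rot: [3.141, -0.0, 1.565]
ft_force: [0.5, -0.4, -0.3]
opening: 0.0428
finger_force: 0.0
time_s: 5.55
position: [0.4135, 0.3215, 0.1867]
tool_rot: [3.141, -0.0, 1.565]
ft_force: [0.2, -0.3, 0.6]
opening: 0.0423
finger_force: 0.0
orange [ 119   92  124  114 6439] [172.5 157.5] [0.3659 0.3891 0.025 ]
orange [   0  195   58   43 1510] [ 20.  217.5] [0.3127 0.3697 0.025 ]
orange [ 140  238   67  102 3482] [171.9 289. ] [0.3601 0.3435 0.025 ]
orange [ 574  249   66  204 5016] [611.6 366. ] [0.5225 0.3109 0.025 ]
orange [ 438  256   54   74 3004] [467.6 292.7] [0.4648 0.3415 0.025 ]
```

View pics/w3.png

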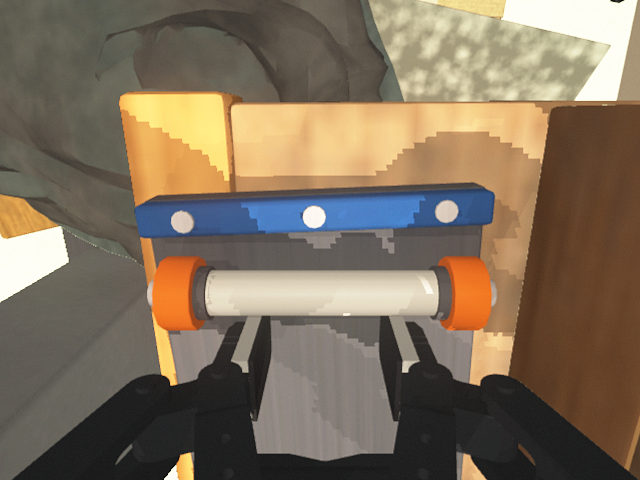

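It is still concentric after a full turn, with the collar front at row 256 and the fence edge at about row 234, a gap of roughly 7 mm. I'll push it gently until it touches, then back off, lift and go behind the rear roller.

```bash
python3 -m handwheel '[[0,0,0.002,0,0,0,0],[0,0,0.004,0,0,0,0],[0,0,0.006,0,0,0,0],[0,0,0.007,0,0,0,0],[0,0,0.008,0,0,0,0],[0,0,0.009,0,0,0,0],[0,0,0.009,0,0,0,0],[0,0,0.009,0,0,0,0]]'
python3 -m handwheel '[[0,0,-0.003,0,0,0,0],[0,0,-0.015,0,0,0,0],[0,0,-0.03,0.03,0,0,0],[0,0,-0.06,0.06,0,0,0],[0,0,-0.09,0.07,0,0,0],[0,0,-0.12,0.07,0,0,0],[0,0,-0.15,0.07,0,0,0],[0,0.009,-0.15,0.07,0,0,0]]'
python3 - <<'E'
from h import *
wrist('w4',amin=800)
E
```

```text
time_s: 6.27
position: [0.4134, 0.3297, 0.1868]
tool_rot: [3.142, 0.001, 1.565]
ft_force: [0.5, -2.0, 1.0]
opening: 0.0429
finger_force: 1.1
time_s: 6.93
position: [0.4197, 0.1757, 0.2566]
tool_rot: [-3.138, 0.003, 1.562]
ft_force: [-0.8, 0.2, -0.6]
opening: 0.0425
finger_force: 0.0
orange [ 159    0   63  356 5979] [188.6 169.8] [0.3527 0.2295 0.025 ]
orange [   0   41   67   86 2824] [23. 93.] [0.2797 0.2655 0.025 ]
orange [ 221  248   30   49 1234] [234.5 271.6] [0.3711 0.1755 0.025 ]
orange [ 408  249   32   49 1279] [424.2 272.9] [0.4724 0.174  0.025 ]
```

View pics/w4.png

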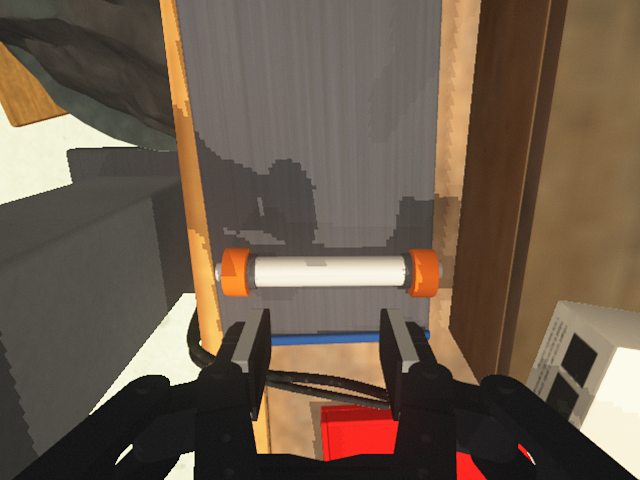

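The rear roller is at (0.4215, 0.175). Its shaft is nearly centred sideways in this view, so any offset would be vertical here. I'll go behind it at y=0.142 and roll it about three quarters of a turn (62 mm).

```bash
python3 -m handwheel '[[0,0.001,-0.034,0,0,0,0],[0,0.001,-0.034,-0.03,0,0,0],[0,0.001,-0.034,-0.055,0,0,0],[0,0.001,-0.034,-0.07,0,0,0],[0,0.001,-0.034,-0.07,0,0,0],[0,0.001,-0.028,-0.07,0,0,0],[0,0.001,-0.023,-0.07,0,0,0],[0,0.001,-0.018,-0.07,0,0,0]]'
python3 -m handwheel '[[0,0,0.004,0,0,0,0],[0,0,0.009,0,0,0,0],[0,0,0.014,0,0,0,0],[0,0,0.019,0,0,0,0],[0,0,0.024,0,0,0,0],[0,0,0.029,0,0,0,0],[0,0,0.034,0,0,0,0],[0,0,0.039,0,0,0,0]]'
python3 -m handwheel '[[0,0,0.005,0,0,0,0],[0,0,0.009,0,0,0,0],[0,0,0.013,0,0,0,0],[0,0,0.016,0,0,0,0],[0,0,0.018,0,0,0,0],[0,0,0.019,0,0,0,0],[0,0,0.019,0,0,0,0]]'
python3 - <<'E'
from h import *
wrist('w5',amin=1000)
E
```

```text
time_s: 7.65
position: [0.4237, 0.1628, 0.1872]
tool_rot: [3.14, -0.0, 1.565]
ft_force: [-0.2, -0.6, -0.2]
opening: 0.0426
finger_force: 0.3
time_s: 8.32
position: [0.4233, 0.2015, 0.1867]
tool_rot: [-3.142, -0.0, 1.565]
ft_force: [0.1, -0.0, -0.4]
opening: 0.0427
finger_force: 0.1
time_s: 8.9
position: [0.4234, 0.2201, 0.1867]
tool_rot: [3.142, 0.0, 1.565]
ft_force: [0.7, -0.4, -0.7]
opening: 0.0425
finger_force: 0.0
orange [ 571    0   69  241 3905] [612.3 115.5] [0.5129 0.2998 0.025 ]
orange [  90   94   58  280 3601] [118.9 211.6] [0.3559 0.2702 0.025 ]
orange [ 138  184   59   77 3436] [163.7 222. ] [0.3703 0.2665 0.025 ]
orange [ 442  184   58   77 2275] [469.2 216.6] [0.4722 0.2679 0.025 ]
orange [ 511  242  113  193 9764] [571.9 332.8] [0.5147 0.2238 0.025 ]
```

View pics/w5.png

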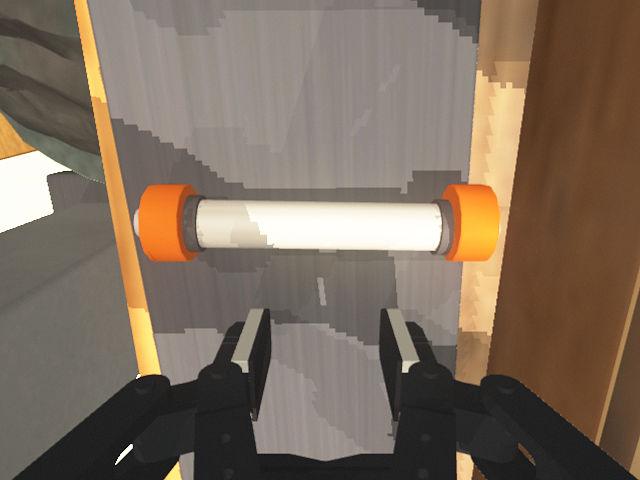

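The rear roller rolled on to y≈0.267. Its shaft runs from 198–247 on the left to 202–249 on the right, while both collars span 184–261, so the right end is about 3 px off. I'll roll it another quarter turn, slowly, to confirm.

```bash
python3 -m handwheel '[[0,0,0.010,0,0,0,0],[0,0,0.018,0,0,0,0],[0,0,0.022,0,0,0,0],[0,0,0.025,0,0,0,0],[0,0,0.028,0,0,0,0],[0,0,0.031,0,0,0,0],[0,0,0.034,0,0,0,0],[0,0,0.037,0,0,0,0]]'
python3 -m handwheel '[[0,0,0.002,0,0,0,0],[0,0,0.004,0,0,0,0],[0,0,0.005,0,0,0,0],[0,0,0.006,0,0,0,0],[0,0,0.006,0,0,0,0],[0,0,0.006,0,0,0,0]]'
python3 - <<'E'
from h import *
wrist('w6',amin=1000)
E
```

```text
time_s: 9.62
position: [0.4233, 0.2572, 0.1867]
tool_rot: [-3.142, 0.0, 1.565]
ft_force: [-0.5, -0.7, 1.0]
opening: 0.0429
finger_force: 0.3
time_s: 10.12
position: [0.4234, 0.263, 0.1867]
tool_rot: [3.142, -0.0, 1.565]
ft_force: [-0.5, 0.7, 0.1]
opening: 0.0427
finger_force: 0.0
orange [ 422   49   64   93 4323] [456.8  93.9] [0.4644 0.3491 0.025 ]
orange [  82   51   77  326 7494] [117.6 156.2] [0.3584 0.3311 0.025 ]
orange [   0  142   42   52 1074] [ 13.1 172.5] [0.324  0.3261 0.025 ]
orange [ 434  253   56   75 3048] [465.5 288. ] [0.4737 0.2849 0.025 ]
orange [ 150  254   55   75 3032] [173.1 291.3] [0.3703 0.2841 0.025 ]
```

View pics/w6.png

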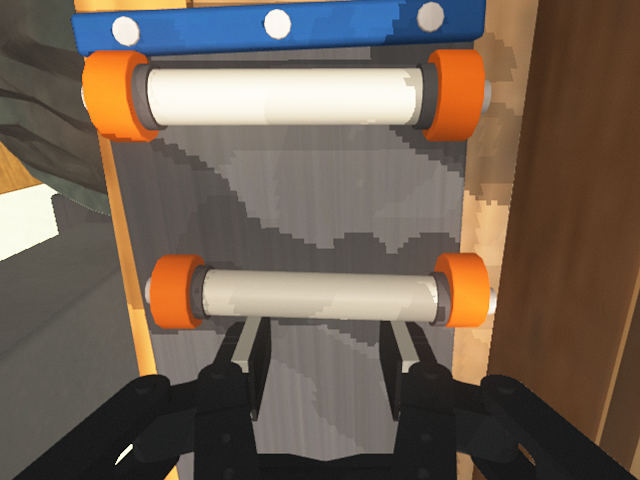

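Confirmed: on the rear roller the right-hand shaft end is centred at about row 298 and its journal at about 302, against a collar centre of 290.5, while the left end is concentric. It is the wobbly one, and the true one sits against the fence at rows 51–141. Next I'll lift, turn the hand by 90° and grasp across the shaft.

```bash
python3 -m handwheel '[[0.18,0,-0.004,0,0,0,0],[0.18,0,-0.004,0.04,0,0,0],[0.18,0,-0.004,0.08,0,0,0.1],[0.18,-0.002,0.01,0.08,0,0,0.2],[0.18,-0.002,0.022,0.08,0,0,0.32],[0.18,-0.002,0.022,0.08,0,0,0.44],[0.18,-0.002,0.022,0.08,0,0,0.56],[0.18,-0.002,0.022,0.08,0,0,0.68]]'
python3 -m handwheel '[[0.18,0,0,0,0,0,0.12],[0.18,0,0,0,0,0,0.24],[0.18,0,0,0,0,0,0.36],[0.18,0,0,0,0,0,0.48],[0.18,0,0,0,0,0,0.6],[0.18,0,0,0,0,0,0.72],[0.18,0,0,0,0,0,0.84],[0.18,0,0,0,0,0,0.89]]'
python3 -m handwheel '[[0.18,0,0,0,0,0,0],[0.18,0,0,0,0,0,0]]'
python3 - <<'E'
from h import *
wrist('w7',amin=500)
E
```

```text
time_s: 10.83
position: [0.4212, 0.2849, 0.2668]
tool_rot: [3.141, 0.0, 2.251]
ft_force: [-0.0, 0.1, -0.1]
opening: 0.05
finger_force: 0.0
time_s: 11.5
position: [0.4213, 0.2846, 0.2666]
tool_rot: [-3.141, -0.0, 3.139]
ft_force: [0.1, 0.5, 0.3]
opening: 0.0507
finger_force: 0.0
time_s: 11.67
position: [0.4213, 0.2847, 0.2667]
tool_rot: [-3.142, -0.0, 3.133]
ft_force: [0.0, -0.5, 0.2]
opening: 0.0502
finger_force: 0.0
orange [    1   105   547    77 16640] [272.2 125.3] [0.3472 0.2594 0.025 ]
orange [ 423  144   53   30 1387] [448.9 159.2] [0.3645 0.3491 0.025 ]
orange [ 236  164   51   31 1356] [261.4 179. ] [0.374  0.2525 0.025 ]
orange [260 330  33  35 794] [276.3 349.5] [0.4761 0.2557 0.025 ]
```

View pics/w7.png

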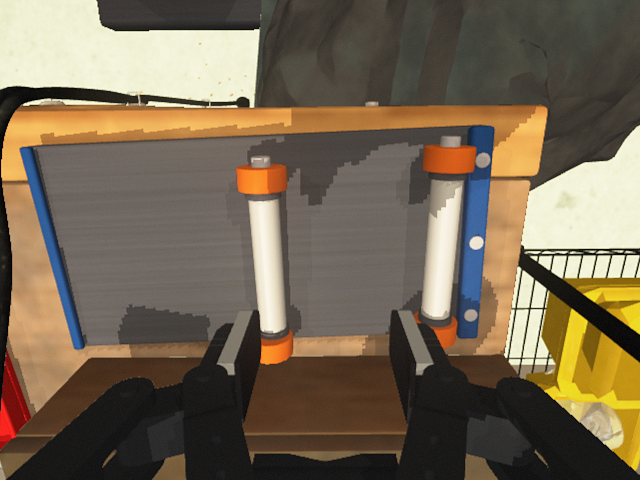

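The wobbly roller has rolled back to y≈0.254 (collars at (261,179) and (276,350)). I'll follow it and check that it is at rest.

```bash
python3 -m handwheel '[[0.18,0,-0.015,0,0,0,0],[0.18,0.001,-0.031,0,0,0,0],[0.18,0.001,-0.031,0,0,0,0],[0.18,0.001,-0.031,0,0,0,0],[0.18,0.001,-0.031,0,0,0,0],[0.18,0.001,-0.031,0,0,0,0]]'
python3 - <<'E'
from h import *
wrist('w8',amin=300);
for i in range(8): cams.capture('wrist')
wrist('w8b',amin=300);print(robot.sense()['time_s'])
E
```

```text
time_s: 12.22
position: [0.4225, 0.2545, 0.2668]
tool_rot: [3.141, 0.0, 3.135]
ft_force: [-0.3, -0.1, 0.4]
opening: 0.0505
finger_force: 0.0
orange [   53   101   550    78 16080] [320.4 122.2] [0.3472 0.2533 0.025 ]
orange [   0  103   38   76 2392] [ 16.4 138.1] [0.354 0.1   0.025]
orange [ 480  142   57   29 1446] [508.  156.2] [0.3644 0.3492 0.025 ]
orange [ 295  161   50   30 1351] [319.5 175.9] [0.3739 0.2526 0.025 ]
orange [ 461  309   49   38 1095] [484.3 331.2] [0.4659 0.3491 0.025 ]
orange [ 300  325   44   37 1127] [320.9 345.8] [0.4752 0.2524 0.025 ]
orange [   54   102   550    77 16057] [321.6 122.7] [0.3472 0.2534 0.025 ]
orange [   0  104   39   75 2418] [ 17.  138.5] [0.354  0.0997 0.025 ]
orange [ 481  142   57   30 1450] [509.1 156.7] [0.3644 0.3492 0.025 ]
orange [ 296  161   50   31 1353] [320.5 176.5] [0.374  0.2526 0.025 ]
orange [ 462  309   49   39 1105] [485.2 331.8] [0.4659 0.3491 0.025 ]
orange [ 300  326   44   37 1123] [321.5 346.3] [0.4752 0.2523 0.025 ]
12.7167
```

It is at rest at (0.424, 0.2525), directly below the hand. I'll descend and grip.

```bash
python3 -m handwheel '[[0.18,0.001,-0.002,-0.03,0,0,0],[0.18,0.001,-0.002,-0.055,0,0,0],[0.18,0.001,-0.002,-0.07,0,0,0],[0.18,0.001,-0.002,-0.077,0,0,0],[0.18,0.001,-0.002,-0.077,0,0,0]]'
python3 -m handwheel '[[-1,0,0,0,0,0,0],[-1,0,0,0,0,0,0],[-1,0,0,0,0,0,0],[-1,0,0,0,0,0,0],[-1,0,0,0,0,0,0],[-1,0,0,0,0,0,0],[-1,0,0,0,0,0,0],[-1,0,0,0,0,0,0]]' 40
```

```text
time_s: 13.13
position: [0.4229, 0.2517, 0.1883]
tool_rot: [-3.14, -0.003, 3.135]
ft_force: [-0.2, 0.0, 0.1]
opening: 0.0501
finger_force: 0.0
time_s: 13.8
position: [0.424, 0.2522, 0.1909]
tool_rot: [3.14, 0.003, 3.135]
ft_force: [-0.8, -1.1, 8.1]
opening: 0.014
finger_force: 39.7
```

```bash
python3 -m handwheel '[[-1,0,0,0.01,0,0,0],[-1,0,0,0.02,0,0,0],[-1,0,0,0.05,0,0,0],[-1,0,0,0.08,0,0,0],[-1,0,0,0.11,0,0,0],[-1,0,0,0.14,0,0,0],[-1,0,0,0.16,0,0,0],[-1,0,0,0.16,0,0,0]]'
python3 - <<'E'
from h import *
wrist('w9',amin=300,z=.185)
E
```

```text
time_s: 14.47
position: [0.4244, 0.2525, 0.3539]
tool_rot: [3.138, 0.008, 3.135]
ft_force: [0.4, 0.3, -2.2]
opening: 0.014
finger_force: 39.4
orange [ 124   97  406   59 7785] [298.1 111. ] [0.3451 0.2453 0.185 ]
orange [   0   99  115   57 5632] [ 55.7 126.6] [0.3495 0.1663 0.185 ]
orange [ 488  115   40   38 1074] [506.3 133.1] [0.3524 0.3135 0.185 ]
orange [439 127  39  20 717] [457.6 136.6] [0.3534 0.2976 0.185 ]
orange [ 285  181   77   49 3269] [323.4 205.6] [0.3763 0.2533 0.185 ]
orange [428 254  35  25 584] [444.8 267.8] [0.3999 0.2976 0.185 ]
orange [ 294  416   60   46 1794] [323.2 442.2] [0.4804 0.2525 0.185 ]
```

View pics/w9.png

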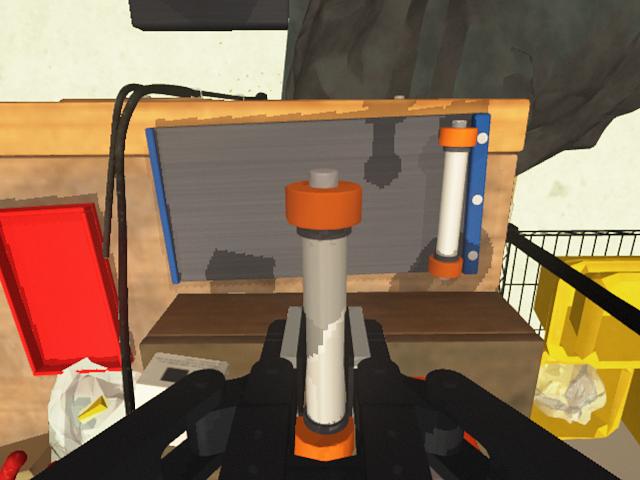

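The roller is held level at mid-shaft, and the true one is still at the fence. Now over the tray.

```bash
python3 -m handwheel '[[-1,0.008,-0.03,0,0,0,0],[-1,0.016,-0.06,0,0,0,0],[-1,0.025,-0.09,0,0,0,0],[-1,0.033,-0.12,0,0,0,0],[-1,0.042,-0.15,0,0,0,0],[-1,0.05,-0.18,0,0,0,0],[-1,0.057,-0.205,0,0,0,0],[-1,0.062,-0.225,0,0,0,0]]'
python3 -m handwheel '[[-1,0,0,0,0,0,0],[-1,0,0,0,0,0,0]]'
python3 - <<'E'
from h import *
s,im=wrist('w10',amin=800,z=.185)
m=cv2.inRange(cv2.cvtColor(im,cv2.COLOR_RGB2HSV),(0,180,90),(4,255,255))
n,l,st,ce=cv2.connectedComponentsWithStats(m)
for i in range(1,n):
    if st[i][4]>800: print('red',st[i],ce[i].round())
im=cams.capture('top');cv2.imwrite('pics/t10.png',im[150:310,190:460,::-1])
E
```

```text
time_s: 15.18
position: [0.485, 0.025, 0.3472]
tool_rot: [-3.141, -0.004, 3.133]
ft_force: [-0.3, -0.2, -2.2]
opening: 0.0143
finger_force: 39.5
time_s: 15.35
position: [0.4849, 0.0262, 0.3475]
tool_rot: [3.141, -0.005, 3.132]
ft_force: [0.2, 0.8, -2.9]
opening: 0.0144
finger_force: 39.5
orange [ 427   11  213   63 5374] [520.4  29.8] [0.3814 0.0848 0.185 ]
orange [  156    13   270    66 14402] [298.4  43.9] [0.3846 0.0197 0.185 ]
orange [ 285  180   77   50 3291] [323.4 205.6] [0.4333 0.0267 0.185 ]
orange [164 244  68  78 921] [208.  270.8] [ 0.4563 -0.014   0.185 ]
orange [ 294  416   61   46 1799] [323.4 442.3] [0.5318 0.0257 0.185 ]
red [  265   129   120   190 11889] [331. 210.]
```

View pics/w10.png

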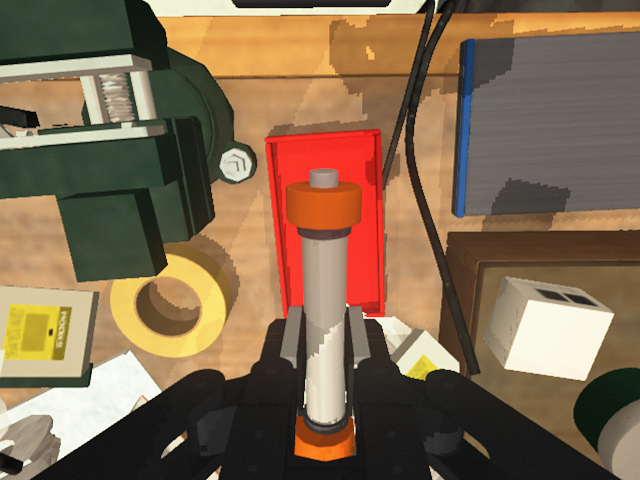

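The tray's rim corners are at (267,139), (381,130) and (385,316). The vise lies to its left, with its nearest edge at col 255.

Run:
```python
from h import *
for n,u,v,z in(('nearR',267,139,.016),('nearL',381,130,.016),('farL',385,316,.016),('vise low',255,160,.03),('vise hi',213,200,.1),('vise hi .06',235,120,.06)): print(n,px2w('wrist',u,v,z))
for d in look_for('scrap_tray','wrist')[:2]: print(d)
```

```text
nearR [ 0.4216 -0.0131  0.016 ]
nearL [0.4159 0.0689 0.016 ]
farL [0.5647 0.0778 0.016 ]
vise low [ 0.435  -0.0203  0.03  ]
vise hi [ 0.4488 -0.0326  0.1   ]
vise hi .06 [ 0.4078 -0.0259  0.06  ]
{'centre': [0.4716, 0.0463, 0.0011], 'score': 0.58}
```

The tray's centre is about (0.492, 0.031), with a yaw of about 0.06 rad. I'll correct for that and lower.

```bash
python3 -m handwheel '[[-1,0.008,0.005,-0.01,0,0,0.06],[-1,0.008,0.005,-0.04,0,0,0.06],[-1,0.008,0.005,-0.075,0,0,0.06],[-1,0.008,0.005,-0.11,0,0,0.06],[-1,0.008,0.005,-0.135,0,0,0.06],[-1,0.008,0.005,-0.15,0,0,0.06],[-1,0.008,0.005,-0.158,0,0,0.06],[-1,0.008,0.005,-0.158,0,0,0.06]]'
python3 -m handwheel '[[-1,0,0,-0.001,0,0,0],[-1,0,0,-0.003,0,0,0],[-1,0,0,-0.004,0,0,0],[-1,0,0,-0.004,0,0,0]]'
```

```text
time_s: 16.17
position: [0.4925, 0.0329, 0.19]
tool_rot: [3.141, -0.004, -3.087]
ft_force: [0.2, 0.2, -1.9]
opening: 0.0139
finger_force: 39.6
time_s: 16.5
position: [0.4937, 0.032, 0.1885]
tool_rot: [-3.141, 0.002, -3.088]
ft_force: [0.2, -0.0, -3.0]
opening: 0.0142
finger_force: 39.6
```

```bash
python3 -m handwheel '[[-1,0,0,-0.001,0,0,0],[-1,0,0,-0.002,0,0,0],[-1,0,0,-0.003,0,0,0],[-1,0,0,-0.003,0,0,0]]'
python3 -m handwheel '[[-1,0,0,-0.001,0,0,0],[-1,0,0,-0.002,0,0,0],[-1,0,0,-0.002,0,0,0]]'
```

```text
time_s: 16.83
position: [0.4933, 0.0319, 0.1847]
tool_rot: [3.141, -0.0, -3.089]
ft_force: [0.2, -0.6, -3.0]
opening: 0.0142
finger_force: 39.6
time_s: 17.08
position: [0.4935, 0.032, 0.183]
tool_rot: [3.142, 0.0, -3.088]
ft_force: [-1.2, 0.1, 1.4]
opening: 0.0142
finger_force: 40.1
```

Contact: the vertical force changed from −3.0 to +1.4 N. I'll release with a small opening, rise and check.

```bash
python3 -m handwheel '[[-0.5,0,0,0,0,0,0],[-0.3,0,0,0,0,0,0],[-0.25,0,0,0.001,0,0,0],[-0.25,0,0,0.004,0,0,0],[-0.25,0,0,0.015,0,0,0],[-0.25,0,0,0.03,0,0,0],[-0.25,0,0,0.05,0,0,0],[-0.25,0,0,0.08,0,0,0]]'
python3 -m handwheel '[[-0.25,0,0,0.04,0,0,0],[-0.25,0,0,0.08,0,0,0],[-0.25,0,0,0.1,0,0,0],[-0.25,0,0,0.1,0,0,0]]'
python3 - <<'E'
from h import *
wrist('w11',amin=500,z=.02)
im=cams.capture('top')
for st,ce in blobs(im,(5,150,120),(18,255,255)):
    if 210<ce[0]<420 and 185<ce[1]<300: print('top',ce.round(1),px2w('top',*ce,.02))
im2=cams.capture('scene');cv2.imwrite('pics/s11.png',im2[:,:,::-1])
for n in('screw_tin','masking_tape','switch_box'): print(n,[d['centre'] for d in look_for(n,'scene')[:1]])
E
```

```text
time_s: 17.75
position: [0.4925, 0.032, 0.262]
tool_rot: [3.141, -0.005, -3.088]
ft_force: [-0.6, -0.8, 0.0]
opening: 0.0321
finger_force: 0.0
time_s: 18.08
position: [0.4948, 0.0319, 0.3684]
tool_rot: [-3.14, 0.012, -3.088]
ft_force: [1.0, -0.0, 1.2]
opening: 0.0322
finger_force: 0.0
orange [  177     0   251    59 12136] [309.6  25.6] [0.3626 0.0141 0.02  ]
orange [ 424    3  216   59 5125] [519.6  23.5] [0.3533 0.1597 0.02  ]
orange [308 135  34  20 603] [324.6 144.8] [0.4427 0.0289 0.02  ]
orange [168 209  58  79 775] [206.9 238.9] [ 0.5233 -0.0637  0.02  ]
orange [310 254  30  22 516] [324.2 265.5] [0.5415 0.0339 0.02  ]
top [243.1 195.8] [0.5542 0.3121 0.02  ]
top [371.7 203.2] [0.5445 0.0412 0.02  ]
top [224.2 237.8] [0.4647 0.3487 0.02  ]
top [377.4 250.9] [0.4443 0.0278 0.02  ]
top [222.5 285.5] [0.3653 0.3487 0.02  ]
screw_tin [[0.5745, 0.2383, 0.1207]]
masking_tape [[0.5519, -0.0789, 0.0245]]
switch_box [[0.4029, 0.2595, 0.0095]]
```

View pics/w11.png

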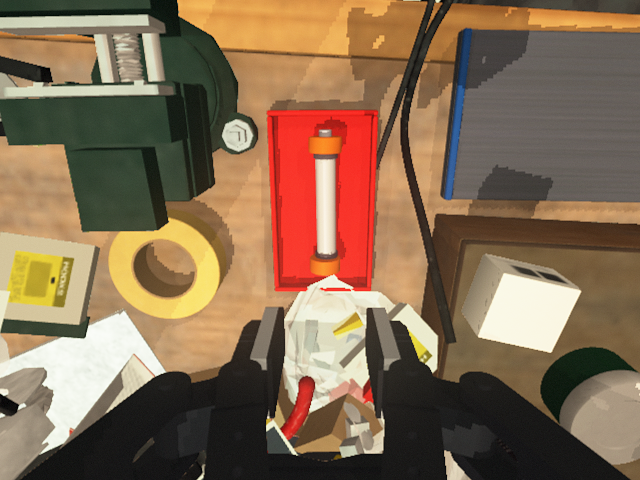

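The wobbly roller lies in the tray (collars at (325,145) and (324,266)). The true one is at the fence, with both collars at y=0.349, and the bystanders look unmoved. I'll let things settle, then hand in.

```bash
python3 -m handwheel '[[-0.25,0,0,0,0,0,0],[-0.25,0,0,0,0,0,0],[-0.25,0,0,0,0,0,0],[-0.25,0,0,0,0,0,0],[-0.25,0,0,0,0,0,0],[-0.25,0,0,0,0,0,0],[-0.25,0,0,0,0,0,0],[-0.25,0,0,0,0,0,0]]' >/dev/null
python3 - <<'E'
from h import *
im=cams.capture('top')
for st,ce in blobs(im,(5,150,120),(18,255,255)):
    if 210<ce[0]<420 and 185<ce[1]<300: print('top',ce.round(1))
print(robot.sign_off())
E
```

```text
top [243.2 195.7]
top [372.5 203.3]
top [224.2 237.8]
top [377.4 250.9]
top [222.5 285.5]
the job is handed in; nothing more can be done
None
```

The roller that started nearer the fence is true and lies against the fence, never lifted; the other one wobbled at one end and is lying in the scrap tray, and the job was handed in at about 19 s of the 64 s allowed, verdict not shown.

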